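# Centre a clog sole under the press pin by tapping

### The arm

A 6-joint arm with a two-finger parallel gripper is mounted at the origin on the work surface. World frame = base frame: x ahead of the robot, y to its left, z up, the work surface at z = 0. Lengths are in m, angles in rad, forces in N, time in s.
With the tool pointing down it reaches from about 0.35 to 0.775 m from the base axis. Payload 7.3 kg.
Tool frame: the origin (TCP) lies on the centre line of the jaws, within the pads' length; the fingertips stand tip_reach ahead of it and the grasp point (between the pads) lies 6 mm ahead of it (tip_reach is the distance from the TCP to the fingertips, in m); x points along the fingers, y is the direction in which the jaws open and shut, and the axes are right-handed (so a half turn about x gives the same grasp; the last joint's range is limited). The gripper opens to 92 mm and grips with 3 to 60 N. Pads are 19 mm wide; open, the fingers measure 130 mm over their backs; the gripper's body (75 mm by 190 mm) begins 47 mm behind the grasp point.
Start: joints at [-1.422, 0.342, 1.524, -0, 1.275, -0.146], TCP at [0.153, -0.502, 0.252] pointing down, gripper open.
Joint ranges: [-2.53, 2.53], [-0.77, 2.02], [0.04, 2.7], [-1, 4.14], [0.28, 2.66], [-3.11, 3.11]. Speed limits (rad/s): [2.57, 2.57, 3.14, 3.14, 3.14, 3.14].

### API

Orientations are given as [roll, pitch, yaw] about the fixed x, y, z axes, in that order (R = Rz(yaw) Ry(pitch) Rx(roll)).
In Python, from cell import observe, read_camera, get_calibration, hand_in, tip_reach gives the robot as it stands. The module is installed in compiled form; this text tells all that it offers.
- The arm moves only by the shell command python3 -m crank 'ROWS' [FORCE]. ROWS is JSON, a list of rows, each an object of numbers: "fingers": the opening, from -1 (shut) to 1 (fully open); "tx", "ty", "tz": the shift along the tool's x, y, z in units of 40 mm (1.0 is 40 mm); "roll": the turn about the tool's x in units of 10 degrees (1.0 is 10 degrees). In form: [{"fingers": .., "tx": .., "ty": .., "tz": .., "roll": ..}, ...]. A call has exactly 8 rows; each row is the pose to reach, as a shift and turn from the pose commanded when the call began, along the tool's axes at that moment; what a row does not reach only later rows make up. A row lasts 1/8 s, in which the tool goes at most 62.5 mm and 10.7 degrees, less where a joint would pass 70% of its speed; a pose out of reach is approached as far as the arm can. A call with a gripper value outside its range is refused whole. The fingers move at their own pace and stop on an object; FORCE is the grip in N (left out, the last holds). Time passes only in rows, so rows that repeat a pose let the fingers close, or fill a call up. It gives the time, the measured TCP pose, the force and the opening at its end, in the units of the state.
- observe(): the state, without advancing time (a new reading comes with each control period).
- read_camera(name): name is "scene" or "top" or "wrist"; returns (picture, depth): 384x512x3 uint8, red, green, blue; 384x512 float32, m along the optical axis (not along the pixel's ray), 0 where there is no reading.
- get_calibration(name): a dict with "vertical_fov" (degrees; the focal length in pixels is half the picture's height over the tangent of half this angle, whatever the lens; pixels are square), "cx", "cy" (the principal point, pixels), "dist_coeffs" ([k1, k2, p1, p2, k3] as OpenCV has them; the pictures are not rectified), "pose" (4x4, takes a point from camera to world coordinates); the wrist camera has in their place "T_tool_cam" (4x4, takes a point from camera to tool coordinates, whose origin is the TCP and whose axes are the tool frame's). Camera axes: x right, y down, z forward; pixel columns grow to the right and rows downward; lengths in m; the calibration is good to about 2 mm. A picture is of the moment at which its call begins: read the wrist's pose just before it. get_calibration takes no time and is no camera call.
- hand_in(): hands the job in, once; it reports no verdict.
The state is a dict: "time": time; "qpos": joint angles; "qvel": joint speeds; "joint_efforts": joint torques, N m; "tool_pos": TCP position; "tool_rot": TCP orientation; "contact_force": force on the tool from outside, world axes, zero at the start; "torque": the same for the moment, N m; "opening": finger opening in m.
Only numpy, scipy, OpenCV 4.12 (cv2) and the standard library are available. Lean on these libraries where they do the work, as an engineer would, in place of code of your own. Each camera call takes 0.05 s, during which the arm holds its last target. There are 200 camera calls.

### The job

Tap the loose clog sole along the press channel, from one end and the other, until its hole is centred under the pin, then push the red knob all the way down so that the pin stands fully in the hole, and leave it down. The pin has been left set a little to one side of the red centre line, so feel for the hole with it: tap the sole gently and never press the pin onto the wood with more than about 12 N. Leave the other things on the bench where they are.

Things in the scene. Friction and masses are not known exactly. Their poses are not given: they have to be found in the camera images.
- press: Fixed green press, base plate 340 mm (y) by 170 x 20 mm high. Origin on the bench under the channel's centre; z up, y along the channel, x across it, away from the robot. Two steel fences, 10 mm high over the channel floor, 58 mm apart, keep the sole in line. A column (x 71 to 105 mm, 50 mm wide) carries the arm over the channel.
- mark (a point): Channel centre on its floor, 20 mm above the bench, at the red line across both fences; same axes as the press.
- arm (a point): Top of the press arm over the mark, 122 mm above the bench; the arm is 32 mm wide (y), 22 mm thick. Below it the plunger carries a flat-ended vertical steel pin, 7 mm in diameter, set 9 mm off the plunger's axis on an eccentric disc clamped at any angle: so along y it is anywhere from 9 mm on the -y side to 9 mm on the +y side of the red line. It keeps that place; it is not measured.
- sole: Loose clog sole blank, wood on a black rubber layer, about 0.35 kg: 150 mm long along its y, 56 mm wide, 34 mm high, ends rounded (radius 28 mm). It slides along the press channel. Origin at the middle of its underside.
- hole (a point): Middle of the sole, level with its top. A V groove crosses the top: edges 14 mm in y either side of here, faces sloping down at 30 degrees to a hole reaching 5 mm either side (10 mm in y, 29 in x), 22 mm deep from the top. Off-centre, the pin lands on a slope and stops 0.58 mm higher per mm off, alike on both sides; within 1.5 mm of the middle it drops into the hole.
- knob: Round red knob on top of the plunger, 34 mm in diameter, 32 mm high; origin at the middle of its underside, 152 mm above the bench with the plunger up. It stands over the red line whatever the pin's setting. Grip it from above round its side near the top; it goes straight up and down.
- plunger (a joint): Downward travel of plunger, knob and pin, m: 0 up, 0.027 fully down (end stop). Stays where left (friction 2.5 N, weight 1.1 N). At 0 the pin's end is 64 mm above the bench, 10 mm over the sole's top; at 0.0152 it is level with the hole's mouth; at 0.027 it is 5 mm above the hole's floor.
- hammer: Bystander: hammer lying on the bench, 240 mm long.
- glue: Bystander: white glue bottle with a blue cap, 64 mm in diameter, 120 mm high.
- rivet_tin: Bystander: small open steel tin, 48 mm wide, 30 mm high, standing on the press base behind the channel at the +y end.
- awl: Bystander: awl lying on the bench, 150 mm long.
- spare: Bystander: another sole blank without a hole, lying on the bench, 150 x 56 x 34 mm.
Mind the look-alikes: they are no part of the job. Leave any green, purple or turquoise look-alike of the sole alone.

How it is judged:
At the end, for the whole second after the job is handed in: The plunger is down by more than 24 mm, so its pin stands in the hole of the sole; the sole lies flat (within 3 mm and 0.06 rad) in the channel with its middle within 12 mm of the red line along the channel and 4 mm across it, at rest (value of joint plunger above 0.024 m and y of sole in the frame of mark between -0.012 and 0.012 m and x of sole in the frame of mark between -0.004 and 0.004 m and z of sole in the frame of mark below 0.003 m and angle between sole's own z axis and vertical below 0.06 rad and linear speed of sole below 0.01 m/s); the robot touches nothing.
It fails at once if the pin is pressed on the sole with more than 16 N (contact force between knob and sole above 16 N).
It fails at once if the sole is pushed with more than 20 N (contact force between any of the arm, the fingers and sole above 20 N).
It fails at once if the sole is lifted out of its channel (z of sole in the frame of mark above 0.012 m).
It fails at once if another thing on the bench is moved by more than 25 mm (distance of any of hammer, glue, rivet_tin, awl, spare from where it was at the start of the episode above 0.025 m).
It also fails if it takes over 72 s, if anything falls off the work surface, if the arm or the gripper's body presses on something with over 40 N, if the wrist force passes 120 N, or if a joint passes its speed limit or range.

## Working session

There is one attempt and no reset: what is moved stays moved. The work goes in short steps, Python scripts to look and compute and a shell command to move; the robot and the scene stay as the last step left them, time stands still between calls to the robot, and variables do not carry over. Pictures are saved under pics/ and viewed, about 8 in all and at most 12, crops included, and the job is handed in when it is done.

```bash
mkdir -p pics
cat > h.py <<'E'
import numpy as np, cv2
from cell import *
from scipy.spatial.transform import Rotation as Ro
def snap(n):
    s=observe(); p,d=read_camera(n); return s,p,d
def cam(n,s):
    c=get_calibration(n); f=192/np.tan(np.radians(c["vertical_fov"])/2)
    K=np.array([[f,0,c["cx"]],[0,f,c["cy"]],[0,0,1.]])
    if "pose" in c: T=np.array(c["pose"])
    else:
        W=np.eye(4); W[:3,3]=s["tool_pos"]; W[:3,:3]=Ro.from_euler("xyz",s["tool_rot"]).as_matrix(); T=W@np.array(c["T_tool_cam"])
    return K,np.array(c["dist_coeffs"],float),T
def ray(n,s,uv,z):
    K,D,T=cam(n,s); q=cv2.undistortPoints(np.array(uv,float).reshape(-1,1,2),K,D).reshape(-1,2)
    d=np.c_[q,np.ones(len(q))]@T[:3,:3].T; o=T[:3,3]
    return o+d*((z-o[2])/d[:,2:])
def proj(n,s,P):
    K,D,T=cam(n,s); Ti=np.linalg.inv(T)
    return cv2.projectPoints(np.array(P,float).reshape(-1,3),cv2.Rodrigues(Ti[:3,:3])[0],Ti[:3,3],K,D)[0].reshape(-1,2)
def save(p,name,box=None,k=1):
    if box: p=p[box[1]:box[3],box[0]:box[2]]
    cv2.imwrite("pics/"+name,cv2.resize(cv2.cvtColor(p,cv2.COLOR_RGB2BGR),None,fx=k,fy=k,interpolation=cv2.INTER_CUBIC))
E
python3 - <<'E'
from h import *
s,p,d=snap("top"); save(p,"top.png",k=1.5)
s,p2,d2=snap("scene"); save(p2,"scene.png",k=1.5)
np.savez("t.npz",p=p,d=d,p2=p2,d2=d2)
print(s, tip_reach); 
for n in("top","scene","wrist"): print(get_calibration(n))
E
python3 -c "import cell;print(cell.tip_reach)"
```

```text
{'time': 0.05, 'qpos': array([-1.42200350e+00,  3.42687004e-01,  1.52498799e+00, -1.35451975e-05,
        1.27539178e+00, -1.45982509e-01]), 'qvel': array([-0.00081094, -0.000941  , -0.00055558, -0.00018739, -0.00123008,
       -0.00096535]), 'joint_efforts': array([ 1.75697820e-03, -4.32421303e+01, -2.44994706e+01,  7.20948447e-02,
        5.22191450e-02, -3.91812944e-05]), 'tool_pos': array([ 0.15249863, -0.50199153,  0.2510736 ]), 'tool_rot': array([-1.70799236,  1.56932215,  1.72837958]), 'contact_force': array([ 0.0957783 , -0.68147974, -0.1119309 ]), 'torque': array([-0.02597137,  0.01267155, -0.00813707]), 'opening': 0.09196700145071678} 0.025
{'vertical_fov': 43.533954312472815, 'cx': 250.79926578998504, 'cy': 189.2197631209021, 'dist_coeffs': array([-0.0894492,  0.       ,  0.       ,  0.       ,  0.       ]), 'pose': array([[ 0.0164263 , -0.99921964,  0.03592069,  0.38971237],
       [-0.99975456, -0.01694802, -0.01426833,  0.01976932],
       [ 0.01486598, -0.0356775 , -0.99925278,  1.39474766],
       [ 0.        ,  0.        ,  0.        ,  1.        ]])}
{'vertical_fov'
[... 247 characters left out ...]
.65865066, -0.40199301,  0.51203184],
       [-0.00449079, -0.51779469, -0.85549313,  1.20840643],
       [ 0.        ,  0.        ,  0.        ,  1.        ]])}
{'vertical_fov': 68.88024415843645, 'cx': 253.80002051293283, 'cy': 193.34336451332268, 'dist_coeffs': array([-0.00091213,  0.        ,  0.        ,  0.        ,  0.        ]), 'T_tool_cam': array([[-9.89339746e-04, -3.08304299e-01,  9.51287275e-01,
        -1.32613057e-01],
       [ 9.99999284e-01, -9.44863936e-04,  7.33777737e-04,
        -1.02189615e-03],
       [ 6.72610208e-04,  9.51287321e-01,  3.08305014e-01,
        -8.36124927e-02],
       [ 0.00000000e+00,  0.00000000e+00,  0.00000000e+00,
         1.00000000e+00]])}
0.025
```

View pics/top.png

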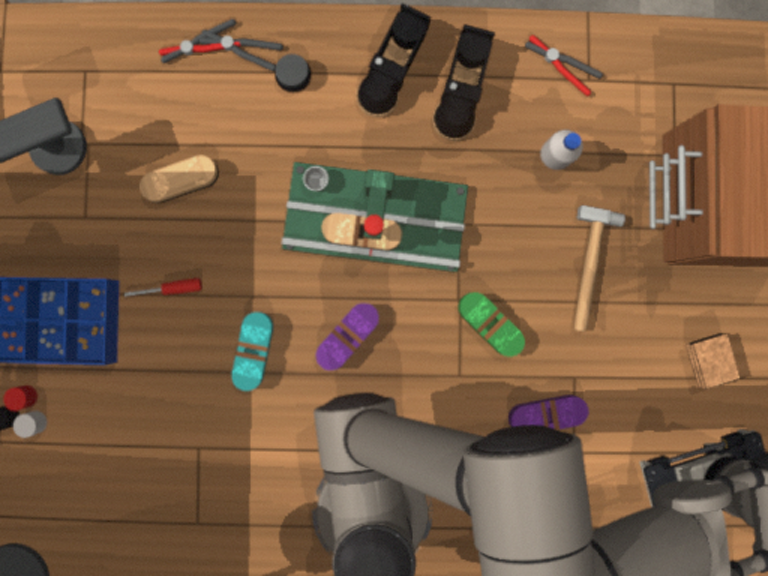

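View pics/scene.png

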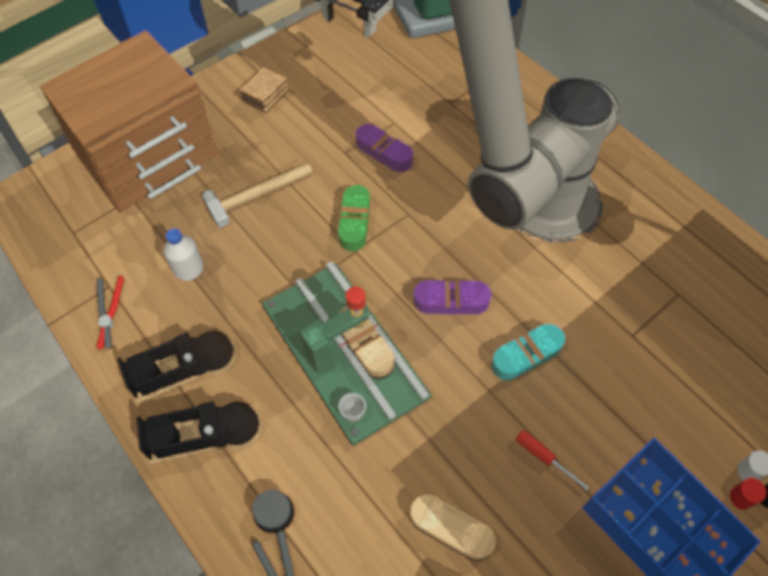

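Both pictures show the press with tin at top px (315,178) and the natural-wood sole with a groove in its channel, top px (362,231), with the red knob at (374,225). The other candidates are the spare without a hole (178,178), purple (348,337) and (548,412), green (492,324) and turquoise (252,350). I choose the wood one in the press and will measure it.

Run:
```python
from h import *
z=np.load("t.npz"); p=z["p"];s=None
hsv=cv2.cvtColor(p,cv2.COLOR_RGB2HSV); H,S,V=[hsv[...,i].astype(int) for i in range(3)]
roi=np.zeros(H.shape,bool); roi[100:185,180:320]=1
g=roi&(H>60)&(H<95)&(S>60)
# base plate: hull of green -> minAreaRect in world z=.02, rejecting column/arm (lie inside roughly)
c=max(cv2.findContours(g.astype(np.uint8),0,2)[0],key=cv2.contourArea)
ys,xs=np.nonzero(g); pts=np.c_[xs,ys]
hull=cv2.convexHull(pts.astype(np.int32))[:,0]
w=ray("top",s,hull,.02)[:,:2]
r=cv2.minAreaRect((w*1000).astype(np.float32)); print("plate rect",r, cv2.boxPoints(r))
red=roi&((H<8)|(H>172))&(S>150)
n,l,st,ce=cv2.connectedComponentsWithStats(red.astype(np.uint8))
for i in range(1,n):
    if st[i,4]>3: print("red",ce[i],st[i],ray("top",s,ce[i],.184),ray("top",s,ce[i],.03))
wood=roi&(H>8)&(H<25)&(S>50)&(V>110)
n,l,st,ce=cv2.connectedComponentsWithStats(wood.astype(np.uint8))
for i in range(1,n):
    if st[i,4]>20: print("wood",ce[i],st[i])
# fences: low saturation bright
f=roi&(S<50)&(V>140)
n,l,st,ce=cv2.connectedComponentsWithStats(f.astype(np.uint8))
for i in range(1,n):
    if st[i,4]>20:
        yy,xx=np.nonzero(l==i); q=ray("top",s,np.c_[xx,yy],.03)[:,:2]
        v=cv2.fitLine((q).astype(np.float32),cv2.DIST_HUBER,0,.01,.01).ravel(); print("fence",st[i],v,np.degrees(np.arctan2(v[1],v[0])))
save(p,"crop.png",(180,95,325,190),5)
```

```text
plate rect ((571.380615234375, 4.430938720703125), (334.4562072753906, 170.29173278808594), 83.52110290527344) [[ 467.90897 -152.12154]
 [ 637.1131  -171.33678]
 [ 674.8523   160.98341]
 [ 505.64813  180.19865]]
red [248.5915493  149.66901408] [242 143  14  14 142] [[0.53320209 0.00970749 0.184     ]] [[0.55145314 0.00842768 0.03      ]]
wood [246.51576915 137.97361081] [ 180  100  140   85 4661]
wood [238.89440994 154.33291925] [214 142  54  25 805]
fence [208 111  11  16  50] [ 0.9999987  -0.00163133  0.63732374  0.10620494] -0.0934685
fence [191 134  53  10 197] [0.10466144 0.9945079  0.58119214 0.10614387] 83.99233
fence [256 143  16   6  53] [ 0.14407668  0.9895665   0.5653536  -0.03412863] 81.71618
fence [290 147  19   5  58] [ 0.03384655  0.999427    0.5550334  -0.13182293] 88.06036
fence [188 159  58  11 231] [0.11389019 0.9934933  0.5097682  0.10270299] 83.46038
fence [248 167  58  11 244] [ 0.11314568  0.99357843  0.4895307  -0.07562692] 83.50331
```

View pics/crop.png

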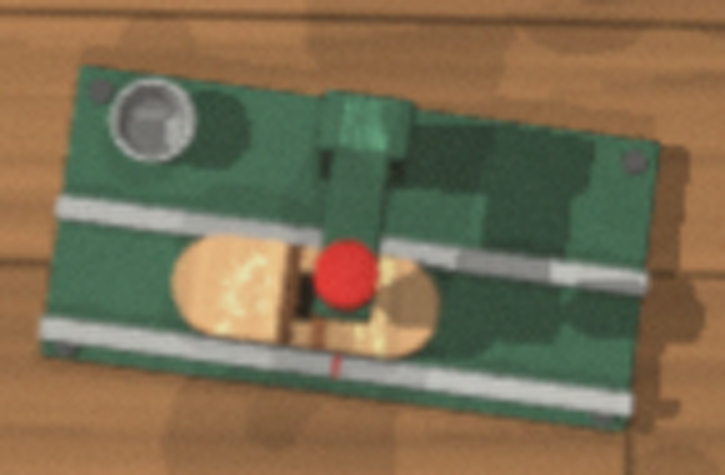

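The crop confirms the wooden sole with a groove, spanning crop px 172–439, with the red line at (335,367) and the knob at (345,275). Next are the numbers and the tool axes.

Run:
```python
from h import *
s=observe(); R=Ro.from_euler("xyz",s["tool_rot"]).as_matrix(); print(R.round(3))
a=ray("top",None,[[180+172/5,95+283/5],[180+439/5,95+308/5]],.045)[:,:2]
red=ray("top",None,[[247,168.4]],.03)[0,:2]
yaw=np.radians(-6.5); X=np.array([np.cos(yaw),np.sin(yaw)]); Y=np.array([-X[1],X[0]])
M=np.array([.533,.0097]); M2=np.array([.5345,.0092])
for q in (*a,red): print(q,(q-M)@X,(q-M)@Y)
# red ticks/knob in scene view for cross-check
z=np.load("t.npz");p=z["p2"];hsv=cv2.cvtColor(p,cv2.COLOR_RGB2HSV);H,S,V=[hsv[...,i].astype(int) for i in range(3)]
m=((H<8)|(H>172))&(S>150); m[:180]=0;m[215:]=0;m[:,:220]=0;m[:,250:]=0
yy,xx=np.nonzero(m);print("scene knob",xx.mean(),yy.mean(),xx.min(),xx.max(),yy.min(),yy.max())
print("pred knob top/mid",proj("scene",None,[[.533,.0097,.184],[.533,.0097,.168]]))
save(p,"sc.png",(165,170,300,300),5)
```

```text
[[-0.     0.291 -0.957]
 [ 0.001 -0.957 -0.291]
 [-1.    -0.001 -0.   ]]
[0.54251641 0.1047666 ] -0.0013066063734644261 0.09553278902286202
[ 0.53104537 -0.04591497] 0.004353727720772931 -0.055478735988610084
[0.49784931 0.01206413] -0.035192365752090164 -0.0016302418538107566
scene knob 236.9620253164557 198.20886075949366 231 243 191 205
pred knob top/mid [[237.3686479  194.93608138]
 [237.63465643 198.10029711]]
```

View pics/sc.png

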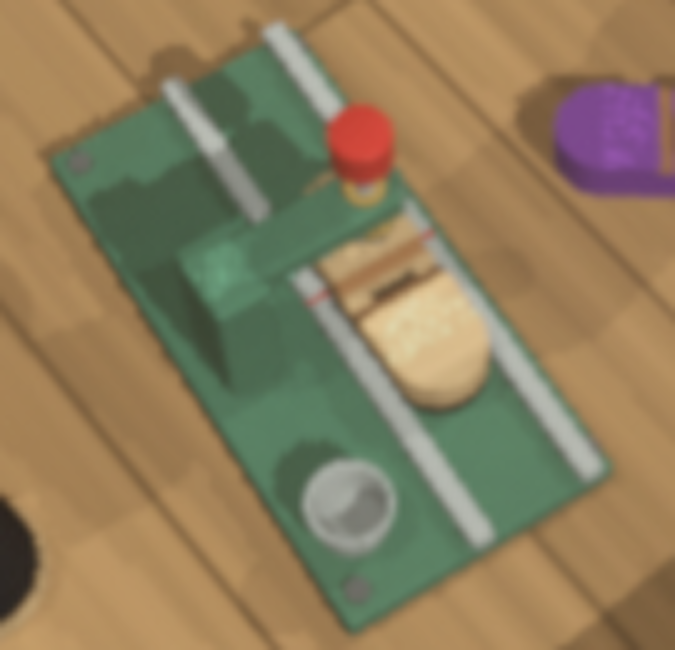

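The scene crop agrees: knob predicted at (237.6,198) and seen at (237.0,198). The groove at crop px (395,275) lies on the +y side of the red marks. The sole is 151 mm long with its middle about +20 mm in y, so it needs to go toward -y. Now I go to its +y end with the fingers shut and the jaws across the channel.

```bash
python3 -m crank '[{"fingers":-1,"ty":-1.5,"tz":-1.7,"roll":-1},{"fingers":-1,"ty":-3,"tz":-3.4,"roll":-2},{"fingers":-1,"ty":-4.5,"tz":-5.1,"roll":-3},{"fingers":-1,"ty":-6,"tz":-6.8,"roll":-4},{"fingers":-1,"ty":-7,"tz":-7.9,"roll":-5},{"fingers":-1,"ty":-8,"tz":-9,"roll":-6},{"fingers":-1,"ty":-9,"tz":-10.1,"roll":-6.66},{"fingers":-1,"ty":-10,"tz":-11.3,"roll":-6.66}]' 20
cat >> h.py <<'E'
yaw=np.radians(-6.5); X=np.array([np.cos(yaw),np.sin(yaw),0]); Y=np.array([-X[1],X[0],0]); M=np.array([.534,.0097,0])
def rel(s=None):  # TCP in press frame and rows to a press-frame goal
    s=s or observe(); q=s["tool_pos"]-M; return np.array([q@X,q@Y,q[2]])
def go(x,y,z):
    s=observe(); R=Ro.from_euler("xyz",s["tool_rot"]).as_matrix(); g=M+x*X+y*Y+np.array([0,0,z])
    dev=np.degrees(np.arctan2(R[:2,1]@Y[:2],R[:2,1]@X[:2]))
    print("t %.2f rel"%s["time"],rel(s).round(4),"F",s["contact_force"].round(2),"open",round(s["opening"],4),"rows tx,ty,tz",(R.T@(g-s["tool_pos"])/.04).round(3),"roll",round(dev/10,3))
E
python3 -c "
from h import *
go(0,.135,.15)"
```

```text
t 0.10 rel [-0.3211 -0.5516  0.2511] F [ 0.35 -0.28 -0.57] open 0.0915 rows tx,ty,tz [  2.548 -12.564 -14.182] roll -6.661invalid input at $[0]: expected keys fingers, tx, ty, tz, roll
```

```bash
python3 -m crank '[{"fingers":-1,"tx":0,"ty":-1,"tz":-1.1,"roll":-1},{"fingers":-1,"tx":0,"ty":-2,"tz":-2.2,"roll":-2},{"fingers":-1,"tx":0,"ty":-3,"tz":-3.3,"roll":-3},{"fingers":-1,"tx":0,"ty":-4,"tz":-4.5,"roll":-4},{"fingers":-1,"tx":0,"ty":-5,"tz":-5.6,"roll":-5},{"fingers":-1,"tx":0,"ty":-6,"tz":-6.7,"roll":-6},{"fingers":-1,"tx":0,"ty":-7,"tz":-7.8,"roll":-6.66},{"fingers":-1,"tx":0,"ty":-8,"tz":-9,"roll":-6.66}]' 20
python3 -c "
from h import *
go(0,.135,.15)"
```

```text
time: 1.1
tool_pos: [0.4046, -0.0898, 0.2517]
tool_rot: [0.483, 1.57, -1.201]
contact_force: [1.9, -0.9, 0.3]
opening: 0.0167
t 1.10 rel [-0.1173 -0.1135  0.2517] F [ 1.88 -0.85  0.28] open 0.0167 rows tx,ty,tz [ 2.541  2.937 -6.211] roll 0.005
```

```bash
python3 -m crank '[{"fingers":-1,"tx":0,"ty":0.5,"tz":-1,"roll":0},{"fingers":-1,"tx":0,"ty":1,"tz":-2.2,"roll":0},{"fingers":-1,"tx":0,"ty":1.6,"tz":-3.4,"roll":0},{"fingers":-1,"tx":0,"ty":2.2,"tz":-4.6,"roll":0},{"fingers":-1,"tx":0.4,"ty":2.7,"tz":-5.6,"roll":0},{"fingers":-1,"tx":1.2,"ty":2.94,"tz":-6.21,"roll":0},{"fingers":-1,"tx":2,"ty":2.94,"tz":-6.21,"roll":0},{"fingers":-1,"tx":2.5,"ty":2.94,"tz":-6.21,"roll":0}]' 20
python3 - <<'E'
from h import *
go(0,.135,.059)
s,p,d=snap("wrist"); np.savez("w1.npz",p=p,d=d); save(p,"w1.png",k=1.5)
print(proj("wrist",s,[M+np.array([0,0,.064]),M+np.array([0,0,.152])]))
E
```

```text
time: 2.1
tool_pos: [0.5481, 0.1423, 0.1494]
tool_rot: [-1.297, 1.567, -2.981]
contact_force: [0.2, -0.7, 0.6]
opening: 0.0005
t 2.10 rel [-0.001   0.1333  0.1494] F [ 0.16 -0.68  0.56] open 0.0005 rows tx,ty,tz [ 2.259  0.032 -0.044] roll 0.004
[[255.79615543 335.87499454]
 [256.28774328 438.10186068]]
```

View pics/w1.png

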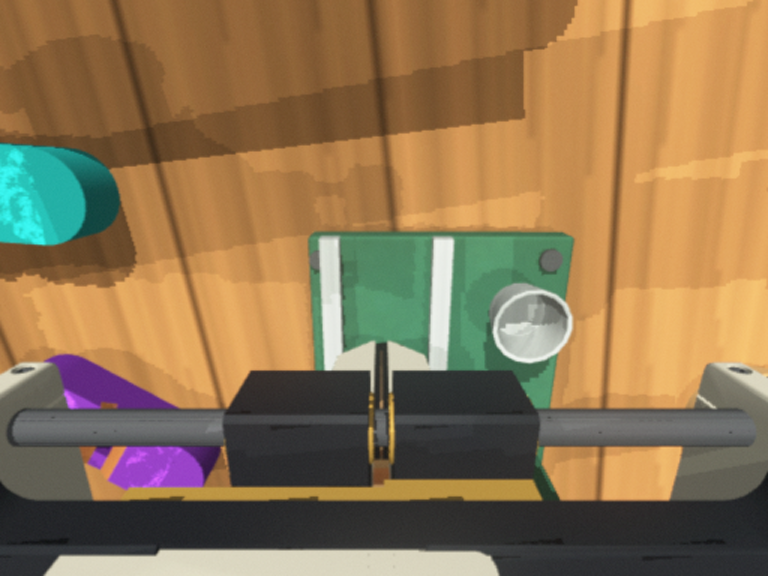

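The wrist picture shows the sole's +y end at px (380,345) between the fences, centred on the shut fingers, and the tin at (532,325) well clear of them. I go down beside the end.

```bash
python3 -m crank '[{"fingers":-1,"tx":0.6,"ty":0.03,"tz":-0.04,"roll":0},{"fingers":-1,"tx":1.2,"ty":0.03,"tz":-0.04,"roll":0},{"fingers":-1,"tx":1.7,"ty":0.03,"tz":-0.04,"roll":0},{"fingers":-1,"tx":2.1,"ty":0.03,"tz":-0.04,"roll":0},{"fingers":-1,"tx":2.26,"ty":0.03,"tz":0,"roll":0},{"fingers":-1,"tx":2.26,"ty":0.03,"tz":0.2,"roll":0},{"fingers":-1,"tx":2.26,"ty":0.03,"tz":0.4,"roll":0},{"fingers":-1,"tx":2.26,"ty":0.03,"tz":0.5,"roll":0}]' 20
python3 -c "
from h import *
go(0,.093,.059)"
```

```text
time: 3.15
tool_pos: [0.5483, 0.1211, 0.062]
tool_rot: [1.635, 1.57, -0.05]
contact_force: [0.3, 0.5, 0.0]
opening: 0.0005
t 3.15 rel [0.0016 0.1123 0.062 ] F [0.33 0.5  0.04] open 0.0005 rows tx,ty,tz [ 0.075 -0.04   0.482] roll -0.005
```

```bash
python3 -m crank '[{"fingers":-1,"tx":0,"ty":-0.04,"tz":0.08,"roll":0},{"fingers":-1,"tx":0,"ty":-0.04,"tz":0.15,"roll":0},{"fingers":-1,"tx":0,"ty":-0.04,"tz":0.22,"roll":0},{"fingers":-1,"tx":0,"ty":-0.04,"tz":0.29,"roll":0},{"fingers":-1,"tx":0,"ty":-0.04,"tz":0.35,"roll":0},{"fingers":-1,"tx":0,"ty":-0.04,"tz":0.41,"roll":0},{"fingers":-1,"tx":0,"ty":-0.04,"tz":0.46,"roll":0},{"fingers":-1,"tx":0,"ty":-0.04,"tz":0.48,"roll":0}]' 20
python3 -c "
from h import *
go(0,.066,.231)"
```

```text
time: 4.15
tool_pos: [0.5443, 0.1029, 0.0614]
tool_rot: [1.763, 1.57, 0.079]
contact_force: [0.7, 3.2, 0.9]
opening: 0.0006
t 4.15 rel [-0.0003  0.0938  0.0614] F [0.75 3.21 0.88] open 0.0006 rows tx,ty,tz [-4.24   0.009  0.694] roll -0.002
```

```bash
python3 -m crank '[{"fingers":-1,"tx":0,"ty":0,"tz":-0.3,"roll":0},{"fingers":-1,"tx":-0.8,"ty":0,"tz":-0.3,"roll":0},{"fingers":-1,"tx":-1.8,"ty":0,"tz":-0.3,"roll":0},{"fingers":-1,"tx":-2.8,"ty":0,"tz":-0.1,"roll":0},{"fingers":-1,"tx":-3.6,"ty":0,"tz":0.3,"roll":0},{"fingers":-1,"tx":-4.1,"ty":0,"tz":0.6,"roll":0},{"fingers":-1,"tx":-4.24,"ty":0,"tz":0.69,"roll":0},{"fingers":-1,"tx":-4.24,"ty":0,"tz":0.69,"roll":0}]' 20
python3 - <<'E'
from h import *
go(0,0,.26)
s,p,d=snap("wrist"); np.savez("w2.npz",p=p,d=d); 
u=proj("wrist",s,[M+np.array([0,0,.064]),M+np.array([0,0,.152]),M+np.array([0,0,.054])+.02*Y]);print(u)
c=u[0].astype(int); b=(c[0]-75,c[1]-70,c[0]+75,min(c[1]+45,384)); print(b); save(p,"w2.png",b,5)
E
```

```text
time: 5.15
tool_pos: [0.5409, 0.0758, 0.2304]
tool_rot: [-1.212, 1.57, -2.897]
contact_force: [-0.6, -0.0, -0.1]
opening: 0.0003
t 5.15 rel [-0.0006  0.0664  0.2304] F [-0.56 -0.01 -0.12] open 0.0003 rows tx,ty,tz [-0.74   0.016  1.661] roll -0.002
[[255.07594247 236.73943829]
 [255.4653665  282.21085557]
 [255.04929916 217.7962277 ]]
(np.int64(180), np.int64(166), np.int64(330), np.int64(281))
```

View pics/w2.png

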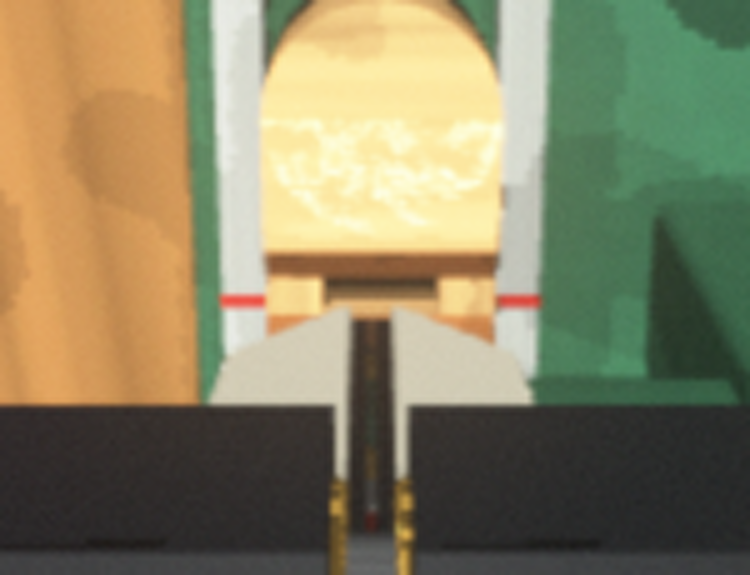

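The fingers hide the pin, but the groove's +y edge shows at crop row 255 and the red marks at row 300. I open the fingers and back off to look through the gap.

```bash
python3 -m crank '[{"fingers":1,"tx":0,"ty":0,"tz":-0.3,"roll":0},{"fingers":1,"tx":0,"ty":0,"tz":-0.6,"roll":0},{"fingers":1,"tx":0,"ty":0,"tz":-0.9,"roll":0},{"fingers":1,"tx":0,"ty":0,"tz":-0.9,"roll":0},{"fingers":1,"tx":0,"ty":0,"tz":-0.9,"roll":0},{"fingers":1,"tx":0,"ty":0,"tz":-0.9,"roll":0},{"fingers":1,"tx":0,"ty":0,"tz":-0.9,"roll":0},{"fingers":1,"tx":0,"ty":0,"tz":-0.9,"roll":0}]' 4
python3 - <<'E'
from h import *
go(0,0,.226)
s,p,d=snap("wrist"); np.savez("w3.npz",p=p,d=d,tp=s["tool_pos"],tr=s["tool_rot"]); 
u=proj("wrist",s,[M+np.array([0,0,.064]),M+np.array([0,0,.152]),M+np.array([0,0,.054])+.02*Y]);print(u)
c=u[0].astype(int); b=(180,180,330,295); save(p,"w3.png",b,5)
E
```

```text
time: 6.2
tool_pos: [0.5452, 0.1111, 0.2309]
tool_rot: [0.775, 1.571, -0.91]
contact_force: [0.5, 0.3, -0.7]
opening: 0.0761
t 6.20 rel [-0.0004  0.102   0.2309] F [ 0.53  0.29 -0.73] open 0.0761 rows tx,ty,tz [0.124 0.01  2.55 ] roll -0.003
[[254.75350428 262.81151922]
 [255.093295   314.67005934]
 [254.721828   244.24931959]]
```

View pics/w3.png

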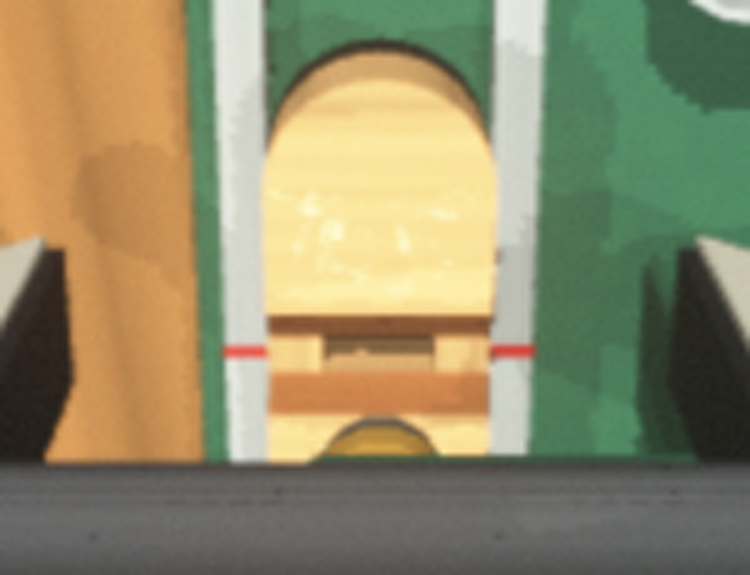

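This view shows the groove (crop rows 317–413, hole 335–370), the red line at row 351 and the brass disc at row 420. The pin does not show in front of the disc, where it would be if set at y > about -2 mm, so it is probably on the -y side. I compute the hole's y.

Run:
```python
from h import *
z=np.load("w3.npz"); s=dict(tool_pos=z["tp"],tool_rot=z["tr"])
def yv(r,h,c=380): q=ray("wrist",s,[[180+c/5-.4,180+r/5-.4]],h)[0]-M; return round(q@X*1e3,1),round(q@Y*1e3,1)
print("groove edges",yv(317,.054),yv(413,.054),"red",yv(351,.03,245),yv(351,.03,512),"fence edges",yv(351,.03,268),yv(351,.03,490))
b=z["p"][180:295,195+40:245+30].astype(int).mean(1); 
for i in range(50,90,1): pass
p=z["p"]; col=p[235:275,236:242].mean((1)).astype(int)
print([(235+i,*c) for i,c in enumerate(col)])
```

```text
groove edges (np.float64(1.1), np.float64(21.7)) (np.float64(1.1), np.float64(-5.4)) red (np.float64(-34.9), np.float64(-1.2)) (np.float64(36.6), np.float64(-1.3)) fence edges (np.float64(-28.8), np.float64(-1.2)) (np.float64(30.7), np.float64(-1.3))
[(235, np.int64(251), np.int64(227), np.int64(155)), (236, np.int64(251), np.int64(230), np.int64(158)), (237, np.int64(252), np.int64(233), np.int64(163)), (238, np.int64(252), np.int64(237), np.int64(168)), (239, np.int64(252), np.int64(235), np.int64(165)), (240, np.int64(250), np.int64(229), np.int64(156)), (241, np.int64(249), np.int64(224), np.int64(151)), (242, np.int64(241), np.int64(205), np.int64(134)), (243, np.int64(151), np.int64(105), np.int64(65)), (244, np.int64(132), np.int64(85), np.int64(53)), (245, np.int64(136), np.int64(88), np.int64(54)), (246, np.int64(155), np.int64(105), np.int64(65)), (247, np.int64(213), np.int64(162), np.int64(102)), (248, np.int64(242), np.int64(206), np.int64(136)), (249, np.int64(244), np.int64(211), np.int64(139)), (250, np.int64(244), np.int64(211), np.int64(139)), (251, np.int64(244), n
[... 511 characters left out ...]
, np.int64(130), np.int64(76)), (262, np.int64(215), np.int64(150), np.int64(90)), (263, np.int64(240), np.int64(201), np.int64(131)), (264, np.int64(247), np.int64(218), np.int64(146)), (265, np.int64(250), np.int64(227), np.int64(155)), (266, np.int64(251), np.int64(230), np.int64(157)), (267, np.int64(251), np.int64(230), np.int64(156)), (268, np.int64(250), np.int64(226), np.int64(152)), (269, np.int64(250), np.int64(226), np.int64(153)), (270, np.int64(250), np.int64(228), np.int64(155)), (271, np.int64(245), np.int64(219), np.int64(148)), (272, np.int64(177), np.int64(148), np.int64(105)), (273, np.int64(92), np.int64(82), np.int64(72)), (274, np.int64(90), np.int64(84), np.int64(80))]
```

The hole now stands at +9.4 mm from the red line. The finger face and the sole end agree, so hole y = TCP y − 84.4 mm. I tap it to about −1 mm, where the first probe will be informative.

```bash
python3 -m crank '[{"fingers":-1,"tx":0.3,"ty":0.03,"tz":-0.2,"roll":0},{"fingers":-1,"tx":0.8,"ty":0.03,"tz":-0.32,"roll":0},{"fingers":-1,"tx":1.3,"ty":0.03,"tz":-0.32,"roll":0},{"fingers":-1,"tx":1.8,"ty":0.03,"tz":-0.32,"roll":0},{"fingers":-1,"tx":2.3,"ty":0.03,"tz":-0.32,"roll":0},{"fingers":-1,"tx":2.8,"ty":0.03,"tz":-0.32,"roll":0},{"fingers":-1,"tx":3,"ty":0.03,"tz":-0.32,"roll":0},{"fingers":-1,"tx":3,"ty":0.03,"tz":-0.32,"roll":0}]' 20
python3 -c "
from h import *
go(0.001,.098,.061);go(0.001,.0834,.061)"
```

```text
time: 7.25
tool_pos: [0.5475, 0.1241, 0.1103]
tool_rot: [-1.341, 1.569, -3.025]
contact_force: [0.0, 0.2, 0.6]
opening: 0.009
t 7.25 rel [0.0005 0.1152 0.1103] F [0.04 0.18 0.63] open 0.009 rows tx,ty,tz [1.231 0.014 0.43 ] roll -0.0
t 7.25 rel [0.0005 0.1152 0.1103] F [0.04 0.18 0.63] open 0.009 rows tx,ty,tz [1.232 0.014 0.795] roll -0.0
```

```bash
python3 -m crank '[{"fingers":-1,"tx":0.6,"ty":0.01,"tz":0,"roll":0},{"fingers":-1,"tx":1.1,"ty":0.01,"tz":0.05,"roll":0},{"fingers":-1,"tx":1.23,"ty":0.01,"tz":0.2,"roll":0},{"fingers":-1,"tx":1.23,"ty":0.01,"tz":0.35,"roll":0},{"fingers":-1,"tx":1.23,"ty":0.01,"tz":0.45,"roll":0},{"fingers":-1,"tx":1.23,"ty":0.01,"tz":0.52,"roll":0},{"fingers":-1,"tx":1.23,"ty":0.01,"tz":0.59,"roll":0},{"fingers":-1,"tx":1.23,"ty":0.01,"tz":0.66,"roll":0}]' 20
python3 -c "
from h import *
go(0.001,.0834,.061)"
```

```text
time: 8.25
tool_pos: [0.5458, 0.0981, 0.0624]
tool_rot: [2.093, 1.569, 0.409]
contact_force: [0.3, 4.9, 2.9]
opening: 0.0003
t 8.25 rel [0.0017 0.0892 0.0624] F [0.3  4.9  2.93] open 0.0003 rows tx,ty,tz [ 0.034 -0.018  0.145] roll -0.001
```

Finish the push, then back off and rise in the same call.

```bash
python3 -m crank '[{"fingers":-1,"tx":0,"ty":-0.02,"tz":0.06,"roll":0},{"fingers":-1,"tx":0,"ty":-0.02,"tz":0.12,"roll":0},{"fingers":-1,"tx":0,"ty":-0.02,"tz":0.15,"roll":0},{"fingers":-1,"tx":0,"ty":-0.02,"tz":0.15,"roll":0},{"fingers":-1,"tx":0,"ty":-0.02,"tz":-0.2,"roll":0},{"fingers":-1,"tx":-0.9,"ty":-0.02,"tz":-0.4,"roll":0},{"fingers":-1,"tx":-2.2,"ty":-0.02,"tz":-0.5,"roll":0},{"fingers":-1,"tx":-3.5,"ty":-0.02,"tz":-0.5,"roll":0}]' 20
python3 -c "
from h import *
go(0.0,.0,.23);go(0,0,.181)"
```

```text
time: 9.25
tool_pos: [0.546, 0.1182, 0.2024]
tool_rot: [-1.03, 1.568, -2.714]
contact_force: [1.3, -0.6, -0.6]
opening: 0.0004
t 9.25 rel [-0.0003  0.1091  0.2024] F [ 1.29 -0.58 -0.58] open 0.0004 rows tx,ty,tz [-0.687  0.005  2.729] roll 0.003
t 9.25 rel [-0.0003  0.1091  0.2024] F [ 1.29 -0.58 -0.58] open 0.0004 rows tx,ty,tz [0.538 0.008 2.728] roll 0.003
```

```bash
python3 -m crank '[{"fingers":1,"tx":-0.5,"ty":0,"tz":0,"roll":0},{"fingers":1,"tx":-0.7,"ty":0,"tz":0,"roll":0},{"fingers":1,"tx":-0.7,"ty":0,"tz":0,"roll":0},{"fingers":1,"tx":-0.7,"ty":0,"tz":0,"roll":0},{"fingers":1,"tx":-0.7,"ty":0,"tz":0,"roll":0},{"fingers":1,"tx":-0.7,"ty":0,"tz":0,"roll":0},{"fingers":1,"tx":-0.7,"ty":0,"tz":0.1,"roll":0},{"fingers":1,"tx":-0.7,"ty":0,"tz":0.2,"roll":0}]' 4
python3 - <<'E'
from h import *
go(0,0,.182)
s,p,d=snap("wrist"); g=cv2.cvtColor(p,cv2.COLOR_RGB2GRAY)
u=proj("wrist",s,[M-.014*X+np.array([0,0,.054])+y*Y for y in(.05,-.03)]);print(u)
c=int(u[:,0].mean()); r0,r1=int(u[0,1]),int(u[1,1])
col=p[r0:r1,c-3:c+4].mean(1); S=col[:,0]-col[:,2]; v=col[:,2]
gr=np.gradient(cv2.GaussianBlur(v.reshape(-1,1).astype(np.float32),(1,3),0).ravel())
for i in np.argsort(-abs(gr))[:8]: 
    q=ray("wrist",s,[[c,r0+i]],.054)[0]-M; print(r0+i,gr[i].round(1),"y",round(q@Y*1e3+1.25,1))
save(p,"w4.png",(180,180,330,295),5)
E
```

```text
time: 10.25
tool_pos: [0.5457, 0.1093, 0.2297]
tool_rot: [-0.178, 1.571, -1.863]
contact_force: [0.5, -0.3, 0.1]
opening: 0.076
t 10.25 rel [0.0004 0.1003 0.2297] F [ 0.5  -0.26  0.13] open 0.076 rows tx,ty,tz [ 1.192 -0.009  2.508] roll -0.001
[[242.399935   221.07678856]
 [243.23630645 278.3872107 ]]
250 -32.2 y 12.3
249 -24.7 y 13.7
254 21.4 y 6.7
251 -21.3 y 10.9
255 17.2 y 5.3
261 -16.8 y -3.3
262 -13.6 y -4.7
253 12.8 y 8.1
```

The groove's +y edge is at +12.3 mm, so the hole is at about −1.3 mm, as planned. Over the knob now.

```bash
python3 -m crank '[{"fingers":1,"tx":0,"ty":-0.01,"tz":0.6,"roll":0},{"fingers":1,"tx":0,"ty":-0.01,"tz":1.3,"roll":0},{"fingers":1,"tx":0,"ty":-0.01,"tz":2,"roll":0},{"fingers":1,"tx":0,"ty":-0.01,"tz":2.5,"roll":0},{"fingers":1,"tx":0,"ty":-0.01,"tz":2.51,"roll":0},{"fingers":1,"tx":0.4,"ty":-0.01,"tz":2.51,"roll":0},{"fingers":1,"tx":0.8,"ty":-0.01,"tz":2.51,"roll":0},{"fingers":1,"tx":1.19,"ty":-0.01,"tz":2.51,"roll":0}]' 4
python3 -c "
from h import *
go(0.0,.0,.182)"
```

```text
time: 11.3
tool_pos: [0.5341, 0.0109, 0.1817]
tool_rot: [2.574, 1.57, 0.89]
contact_force: [-0.0, -0.3, -0.4]
opening: 0.092
t 11.30 rel [-0.      0.0012  0.1817] F [-0.01 -0.31 -0.4 ] open 0.092 rows tx,ty,tz [-0.009  0.001  0.029] roll 0.002
```

```bash
python3 -m crank '[{"fingers":-1,"tx":0,"ty":0,"tz":0,"roll":0},{"fingers":-1,"tx":0,"ty":0,"tz":0,"roll":0},{"fingers":-1,"tx":0,"ty":0,"tz":0,"roll":0},{"fingers":-1,"tx":0,"ty":0,"tz":0,"roll":0},{"fingers":-1,"tx":0,"ty":0,"tz":0,"roll":0},{"fingers":-1,"tx":0,"ty":0,"tz":0,"roll":0},{"fingers":-1,"tx":0,"ty":0,"tz":0,"roll":0},{"fingers":-1,"tx":0,"ty":0,"tz":0,"roll":0}]' 5
python3 -c "
from h import *
go(0.0,.0,.172)"
python3 -m crank '[{"fingers":-1,"tx":0.05,"ty":0,"tz":0,"roll":0},{"fingers":-1,"tx":0.09,"ty":0,"tz":0,"roll":0},{"fingers":-1,"tx":0.13,"ty":0,"tz":0,"roll":0},{"fingers":-1,"tx":0.17,"ty":0,"tz":0,"roll":0},{"fingers":-1,"tx":0.2,"ty":0,"tz":0,"roll":0},{"fingers":-1,"tx":0.23,"ty":0,"tz":0,"roll":0},{"fingers":-1,"tx":0.23,"ty":0,"tz":0,"roll":0},{"fingers":-1,"tx":0.23,"ty":0,"tz":0,"roll":0}]' 5
python3 -c "
from h import *
go(0.0,.0,.172)"
```

```text
time: 12.3
tool_pos: [0.5354, 0.0097, 0.1825]
tool_rot: [1.567, 1.567, -0.117]
contact_force: [4.7, -0.3, -1.2]
opening: 0.0339
t 12.30 rel [0.0014 0.0002 0.1825] F [ 4.72 -0.32 -1.18] open 0.0339 rows tx,ty,tz [ 0.263 -0.036  0.005] roll -0.002
time: 13.3
tool_pos: [0.5354, 0.0098, 0.1734]
tool_rot: [1.567, 1.567, -0.117]
contact_force: [5.8, -0.4, 0.5]
opening: 0.0338
t 13.30 rel [0.0014 0.0002 0.1734] F [ 5.76 -0.39  0.51] open 0.0338 rows tx,ty,tz [ 0.035 -0.034  0.005] roll -0.002
```

The plunger moves freely to 9.1 mm. I centre in x (side force about 5 N) and go on in small steps.

```bash
python3 -m crank '[{"fingers":-1,"tx":0,"ty":0.02,"tz":0,"roll":0},{"fingers":-1,"tx":0.01,"ty":0.03,"tz":0,"roll":0},{"fingers":-1,"tx":0.02,"ty":0.04,"tz":0,"roll":0},{"fingers":-1,"tx":0.03,"ty":0.04,"tz":0,"roll":0},{"fingers":-1,"tx":0.04,"ty":0.04,"tz":0,"roll":0},{"fingers":-1,"tx":0.05,"ty":0.04,"tz":0,"roll":0},{"fingers":-1,"tx":0.05,"ty":0.04,"tz":0,"roll":0},{"fingers":-1,"tx":0.05,"ty":0.04,"tz":0,"roll":0}]' 5
python3 -c "
from h import *
go(0.0,.0,.172)"
```

```text
time: 14.3
tool_pos: [0.5356, 0.0097, 0.1709]
tool_rot: [-0.755, 1.571, -2.44]
contact_force: [3.1, -0.6, 1.5]
opening: 0.0338
t 14.30 rel [0.0015 0.0002 0.1709] F [ 3.12 -0.62  1.48] open 0.0338 rows tx,ty,tz [-0.028 -0.038  0.006] roll -0.001
```

```bash
python3 -m crank '[{"fingers":-1,"tx":0.01,"ty":0.02,"tz":0,"roll":0},{"fingers":-1,"tx":0.02,"ty":0.02,"tz":0,"roll":0},{"fingers":-1,"tx":0.03,"ty":0.02,"tz":0,"roll":0},{"fingers":-1,"tx":0.04,"ty":0.02,"tz":0,"roll":0},{"fingers":-1,"tx":0.04,"ty":0.02,"tz":0,"roll":0},{"fingers":-1,"tx":0.04,"ty":0.02,"tz":0,"roll":0},{"fingers":-1,"tx":0.04,"ty":0.02,"tz":0,"roll":0},{"fingers":-1,"tx":0.04,"ty":0.02,"tz":0,"roll":0}]' 5
python3 -c "
from h import *
go(0.0,.0,.172)"
```

```text
time: 15.3
tool_pos: [0.5357, 0.0098, 0.1697]
tool_rot: [-1.471, 1.569, 3.128]
contact_force: [-2.3, -1.0, 7.5]
opening: 0.0337
t 15.30 rel [0.0017 0.0003 0.1697] F [-2.33 -1.03  7.49] open 0.0337 rows tx,ty,tz [-0.058 -0.041  0.007] roll -0.0
```

It has landed: Fz is 7.5 N at TCP z 0.1697, about 12.6 mm of travel, so the offset is about 6 mm. Since the pin is on the −y side, the sole must go about 6 mm further toward −y. I raise the plunger, let go and slide off along +y.

```bash
python3 -m crank '[{"fingers":-1,"tx":-0.08,"ty":0,"tz":0,"roll":0},{"fingers":-1,"tx":-0.18,"ty":0,"tz":0,"roll":0},{"fingers":-1,"tx":-0.25,"ty":0,"tz":0,"roll":0},{"fingers":-1,"tx":-0.25,"ty":0,"tz":0,"roll":0},{"fingers":1,"tx":-0.25,"ty":0,"tz":0,"roll":0},{"fingers":1,"tx":-0.25,"ty":0,"tz":0,"roll":0},{"fingers":1,"tx":-0.25,"ty":0,"tz":0,"roll":0},{"fingers":1,"tx":-0.25,"ty":0,"tz":0,"roll":0}]' 5
python3 -c "
from h import *
go(0.001,.115,.18)"
```

```text
time: 16.3
tool_pos: [0.5365, 0.0097, 0.1794]
tool_rot: [1.458, 1.57, -0.226]
contact_force: [0.1, -0.0, -0.1]
opening: 0.0694
t 16.30 rel [0.0025 0.0003 0.1794] F [ 0.13 -0.03 -0.13] open 0.0694 rows tx,ty,tz [-0.015 -0.038 -2.869] roll -0.001
```

```bash
python3 -m crank '[{"fingers":1,"tx":0,"ty":-0.02,"tz":-0.8,"roll":0},{"fingers":1,"tx":0,"ty":-0.04,"tz":-1.6,"roll":0},{"fingers":-1,"tx":0,"ty":-0.04,"tz":-2.5,"roll":0},{"fingers":-1,"tx":0,"ty":-0.04,"tz":-2.87,"roll":0},{"fingers":-1,"tx":0.4,"ty":-0.04,"tz":-2.87,"roll":0},{"fingers":-1,"tx":0.9,"ty":-0.04,"tz":-2.87,"roll":0},{"fingers":-1,"tx":1.4,"ty":-0.04,"tz":-2.87,"roll":0},{"fingers":-1,"tx":1.7,"ty":-0.04,"tz":-2.87,"roll":0}]' 20
python3 -c "
from h import *
go(0.001,.0784,.061)"
```

```text
time: 17.3
tool_pos: [0.547, 0.1226, 0.1094]
tool_rot: [-1.202, 1.568, -2.888]
contact_force: [-0.1, 0.2, -0.4]
opening: 0.0366
t 17.30 rel [1.000e-04 1.136e-01 1.094e-01] F [-0.14  0.24 -0.37] open 0.0366 rows tx,ty,tz [1.21  0.025 0.879] roll -0.008
```

```bash
python3 -m crank '[{"fingers":-1,"tx":0.5,"ty":0.02,"tz":0,"roll":0},{"fingers":-1,"tx":1,"ty":0.02,"tz":0.05,"roll":0},{"fingers":-1,"tx":1.21,"ty":0.02,"tz":0.25,"roll":0},{"fingers":-1,"tx":1.21,"ty":0.02,"tz":0.45,"roll":0},{"fingers":-1,"tx":1.21,"ty":0.02,"tz":0.62,"roll":0},{"fingers":-1,"tx":1.21,"ty":0.02,"tz":0.7,"roll":0},{"fingers":-1,"tx":1.21,"ty":0.02,"tz":0.77,"roll":0},{"fingers":-1,"tx":1.21,"ty":0.02,"tz":0.84,"roll":0}]' 20
python3 -c "
from h import *
go(0.001,.0775,.061)"
```

```text
time: 18.3
tool_pos: [0.545, 0.0907, 0.0632]
tool_rot: [2.232, 1.57, 0.548]
contact_force: [1.0, 3.5, 1.5]
opening: 0.0006
t 18.30 rel [0.0018 0.0817 0.0632] F [1.02 3.52 1.54] open 0.0006 rows tx,ty,tz [ 0.056 -0.019  0.105] roll -0.001
```

```bash
python3 -m crank '[{"fingers":-1,"tx":0,"ty":-0.02,"tz":0.05,"roll":0},{"fingers":-1,"tx":0,"ty":-0.02,"tz":0.1,"roll":0},{"fingers":-1,"tx":0,"ty":-0.02,"tz":0.1,"roll":0},{"fingers":-1,"tx":0,"ty":-0.02,"tz":0.1,"roll":0},{"fingers":-1,"tx":0,"ty":-0.02,"tz":-0.2,"roll":0},{"fingers":-1,"tx":-0.9,"ty":-0.02,"tz":-0.5,"roll":0},{"fingers":1,"tx":-2.2,"ty":-0.02,"tz":-0.6,"roll":0},{"fingers":1,"tx":-3.5,"ty":-0.02,"tz":-0.6,"roll":0}]' 20
python3 -c "
from h import *
go(0.001,.1,.23);go(.0018,0,.176)"
```

```text
time: 19.3
tool_pos: [0.5457, 0.1149, 0.2036]
tool_rot: [-1.138, 1.568, -2.822]
contact_force: [0.5, -0.5, -0.6]
opening: 0.0154
t 19.30 rel [-0.0003  0.1058  0.2036] F [ 0.48 -0.48 -0.58] open 0.0154 rows tx,ty,tz [-0.66   0.031  0.147] roll 0.003
t 19.30 rel [-0.0003  0.1058  0.2036] F [ 0.48 -0.48 -0.58] open 0.0154 rows tx,ty,tz [0.693 0.054 2.645] roll 0.003
```

```bash
python3 -m crank '[{"fingers":1,"tx":0.2,"ty":0.05,"tz":0,"roll":0},{"fingers":1,"tx":0.4,"ty":0.05,"tz":0,"roll":0},{"fingers":1,"tx":0.61,"ty":0.05,"tz":0,"roll":0},{"fingers":1,"tx":0.61,"ty":0.05,"tz":0,"roll":0},{"fingers":1,"tx":0.61,"ty":0.05,"tz":0.6,"roll":0},{"fingers":1,"tx":0.61,"ty":0.05,"tz":1.4,"roll":0},{"fingers":1,"tx":0.61,"ty":0.05,"tz":2.2,"roll":0},{"fingers":1,"tx":0.61,"ty":0.05,"tz":2.65,"roll":0}]' 5
python3 -c "
from h import *
go(0.0018,.0,.1794)"
```

```text
time: 20.3
tool_pos: [0.5364, 0.0075, 0.1781]
tool_rot: [-1.415, 1.57, -3.101]
contact_force: [0.1, 1.0, 0.1]
opening: 0.0914
t 20.30 rel [ 0.0026 -0.0019  0.1781] F [0.06 0.97 0.12] open 0.0914 rows tx,ty,tz [-0.032 -0.021 -0.047] roll -0.008
```

```bash
python3 -m crank '[{"fingers":-1,"tx":-0.03,"ty":-0.02,"tz":-0.04,"roll":0},{"fingers":-1,"tx":-0.03,"ty":-0.02,"tz":-0.04,"roll":0},{"fingers":-1,"tx":-0.03,"ty":-0.02,"tz":-0.04,"roll":0},{"fingers":-1,"tx":-0.03,"ty":-0.02,"tz":-0.04,"roll":0},{"fingers":-1,"tx":-0.03,"ty":-0.02,"tz":-0.04,"roll":0},{"fingers":-1,"tx":-0.03,"ty":-0.02,"tz":-0.04,"roll":0},{"fingers":-1,"tx":-0.03,"ty":-0.02,"tz":-0.04,"roll":0},{"fingers":-1,"tx":-0.03,"ty":-0.02,"tz":-0.04,"roll":0}]' 5
python3 -c "
from h import *
go(0.0018,.0,.171)"
```

```text
time: 21.3
tool_pos: [0.5358, 0.0106, 0.1796]
tool_rot: [-1.69, 1.57, 2.908]
contact_force: [-1.7, 1.7, 0.9]
opening: 0.0338
t 21.30 rel [0.0017 0.0011 0.1796] F [-1.66  1.66  0.92] open 0.0338 rows tx,ty,tz [0.215 0.003 0.028] roll -0.002
```

```bash
python3 -m crank '[{"fingers":-1,"tx":0.05,"ty":0,"tz":0,"roll":0},{"fingers":-1,"tx":0.1,"ty":0,"tz":0,"roll":0},{"fingers":-1,"tx":0.15,"ty":0,"tz":0,"roll":0},{"fingers":-1,"tx":0.2,"ty":0,"tz":0,"roll":0},{"fingers":-1,"tx":0.24,"ty":0,"tz":0,"roll":0},{"fingers":-1,"tx":0.27,"ty":0,"tz":0,"roll":0},{"fingers":-1,"tx":0.28,"ty":0,"tz":0,"roll":0},{"fingers":-1,"tx":0.28,"ty":0,"tz":0,"roll":0}]' 5
python3 -c "
from h import *
go(0.0018,.0,.167)"
```

```text
time: 22.3
tool_pos: [0.5359, 0.0106, 0.1683]
tool_rot: [-1.569, 1.57, 3.03]
contact_force: [-4.5, 0.9, 0.5]
opening: 0.0338
t 22.30 rel [0.0017 0.0011 0.1683] F [-4.5   0.92  0.54] open 0.0338 rows tx,ty,tz [0.033 0.001 0.028] roll -0.001
```

Not yet landed, and already lower than last time, so the side is right. On in steps of 1.5 mm.

```bash
python3 -m crank '[{"fingers":-1,"tx":0.01,"ty":-0.01,"tz":0,"roll":0},{"fingers":-1,"tx":0.02,"ty":-0.02,"tz":0,"roll":0},{"fingers":-1,"tx":0.03,"ty":-0.02,"tz":0,"roll":0},{"fingers":-1,"tx":0.04,"ty":-0.02,"tz":0,"roll":0},{"fingers":-1,"tx":0.04,"ty":-0.02,"tz":0,"roll":0},{"fingers":-1,"tx":0.04,"ty":-0.02,"tz":0,"roll":0},{"fingers":-1,"tx":0.04,"ty":-0.02,"tz":0,"roll":0},{"fingers":-1,"tx":0.04,"ty":-0.02,"tz":0,"roll":0}]' 5
python3 -c "
from h import *
go(0.0018,.0,.165)"
```

```text
time: 23.3
tool_pos: [0.5357, 0.0106, 0.1671]
tool_rot: [1.555, 1.57, -0.13]
contact_force: [1.4, 2.0, 0.4]
opening: 0.0339
t 23.30 rel [0.0016 0.0011 0.1671] F [1.36 2.02 0.43] open 0.0339 rows tx,ty,tz [0.051 0.006 0.027] roll -0.001
```

```bash
python3 -m crank '[{"fingers":-1,"tx":0.01,"ty":0,"tz":0,"roll":0},{"fingers":-1,"tx":0.02,"ty":0,"tz":0,"roll":0},{"fingers":-1,"tx":0.03,"ty":0,"tz":0,"roll":0},{"fingers":-1,"tx":0.04,"ty":0,"tz":0,"roll":0},{"fingers":-1,"tx":0.05,"ty":0,"tz":0,"roll":0},{"fingers":-1,"tx":0.05,"ty":0,"tz":0,"roll":0},{"fingers":-1,"tx":0.05,"ty":0,"tz":0,"roll":0},{"fingers":-1,"tx":0.05,"ty":0,"tz":0,"roll":0}]' 5
python3 -c "
from h import *
go(0.0018,.0,.163)"
```

```text
time: 24.3
tool_pos: [0.5356, 0.0106, 0.165]
tool_rot: [1.491, 1.57, -0.193]
contact_force: [4.5, 2.2, 1.1]
opening: 0.0333
t 24.30 rel [0.0015 0.001  0.165 ] F [4.52 2.17 1.06] open 0.0333 rows tx,ty,tz [0.049 0.008 0.026] roll -0.001
```

The plunger is past 16 mm with only 1 N, so the pin is in the hole. Now down to the end stop.

```bash
python3 -m crank '[{"fingers":-1,"tx":0.04,"ty":0,"tz":0,"roll":0},{"fingers":-1,"tx":0.08,"ty":0.01,"tz":0,"roll":0},{"fingers":-1,"tx":0.12,"ty":0.02,"tz":0,"roll":0},{"fingers":-1,"tx":0.16,"ty":0.02,"tz":0,"roll":0},{"fingers":-1,"tx":0.2,"ty":0.02,"tz":0,"roll":0},{"fingers":-1,"tx":0.23,"ty":0.02,"tz":0,"roll":0},{"fingers":-1,"tx":0.23,"ty":0.02,"tz":0,"roll":0},{"fingers":-1,"tx":0.23,"ty":0.02,"tz":0,"roll":0}]' 5
python3 -c "
from h import *
go(0.0018,.0,.154)"
```

```text
time: 25.3
tool_pos: [0.5357, 0.0104, 0.156]
tool_rot: [-0.864, 1.57, -2.549]
contact_force: [0.2, 1.8, 5.2]
opening: 0.0341
t 25.30 rel [0.0016 0.0008 0.156 ] F [0.18 1.77 5.19] open 0.0341 rows tx,ty,tz [0.05  0.005 0.021] roll -0.0
```

```bash
python3 -m crank '[{"fingers":-1,"tx":0.01,"ty":0,"tz":0,"roll":0},{"fingers":-1,"tx":0.02,"ty":0,"tz":0,"roll":0},{"fingers":-1,"tx":0.03,"ty":0,"tz":0,"roll":0},{"fingers":-1,"tx":0.03,"ty":0,"tz":0,"roll":0},{"fingers":-1,"tx":0.03,"ty":0,"tz":0,"roll":0},{"fingers":-1,"tx":0.03,"ty":0,"tz":0,"roll":0},{"fingers":-1,"tx":0.03,"ty":0,"tz":0,"roll":0},{"fingers":-1,"tx":0.03,"ty":0,"tz":0,"roll":0}]' 7
python3 -c "
from h import *
go(0.0018,.0,.154)"
```

```text
time: 26.3
tool_pos: [0.5357, 0.0103, 0.1554]
tool_rot: [-0.14, 1.57, -1.824]
contact_force: [-2.1, 1.5, 10.6]
opening: 0.0338
t 26.30 rel [0.0016 0.0008 0.1554] F [-2.14  1.53 10.63] open 0.0338 rows tx,ty,tz [0.036 0.004 0.019] roll -0.0
```

A firm stop at about 27 mm. I unload, open, then rise clear.

```bash
python3 -m crank '[{"fingers":-1,"tx":-0.04,"ty":0,"tz":0,"roll":0},{"fingers":1,"tx":-0.04,"ty":0,"tz":0,"roll":0},{"fingers":1,"tx":-0.04,"ty":0,"tz":0,"roll":0},{"fingers":1,"tx":-0.04,"ty":0,"tz":0,"roll":0},{"fingers":1,"tx":-0.04,"ty":0,"tz":0,"roll":0},{"fingers":1,"tx":-0.04,"ty":0,"tz":0,"roll":0},{"fingers":1,"tx":-0.3,"ty":0,"tz":0,"roll":0},{"fingers":1,"tx":-0.8,"ty":0,"tz":0,"roll":0}]' 7
python3 -m crank '[{"fingers":1,"tx":-0.5,"ty":0,"tz":0,"roll":0},{"fingers":1,"tx":-1,"ty":0,"tz":-0.5,"roll":0},{"fingers":1,"tx":-1.2,"ty":0,"tz":-1.2,"roll":0},{"fingers":1,"tx":-1.2,"ty":0,"tz":-2,"roll":0},{"fingers":1,"tx":-1.2,"ty":0,"tz":-2.6,"roll":0},{"fingers":1,"tx":-1.2,"ty":0,"tz":-2.6,"roll":0},{"fingers":1,"tx":-1.2,"ty":0,"tz":-2.6,"roll":0},{"fingers":1,"tx":-1.2,"ty":0,"tz":-2.6,"roll":0}]' 7
python3 - <<'E'
from h import *
go(0,0,.2)
s,p,d=snap("wrist"); s2,t,dt=snap("scene")
hs=cv2.cvtColor(t,cv2.COLOR_RGB2HSV).astype(int); m=((hs[...,0]<8)|(hs[...,0]>172))&(hs[...,1]>150); m[:180]=0;m[225:]=0;m[:,:222]=0;m[:,252:]=0
ys,xs=np.nonzero(m); print("scene knob",xs.mean(),ys.mean())
C=M+.0017*X; print("pred mid for travel 0/24/27",proj("scene",s2,[C+[0,0,.168-k] for k in(0,.024,.027)]))
a=cv2.resize(p[160:290,180:330],None,fx=4,fy=4); b=cv2.resize(t[170:300,200:265],None,fx=3,fy=4)
save(np.hstack([a,b]),"fin.png")
E
```

```text
time: 27.3
tool_pos: [0.5358, 0.0105, 0.1868]
tool_rot: [-1.487, 1.569, 3.112]
contact_force: [-0.6, 0.0, 0.2]
opening: 0.0915
time: 28.3
tool_pos: [0.5479, 0.1129, 0.2347]
tool_rot: [0.349, 1.57, -1.336]
contact_force: [-0.2, -1.6, 0.2]
opening: 0.0921
t 28.30 rel [0.0021 0.1041 0.2347] F [-0.21 -1.6   0.15] open 0.0921 rows tx,ty,tz [ 0.868 -0.05   2.603] roll -0.007
scene knob 237.30434782608697 202.04347826086956
pred mid for travel 0/24/27 [[236.76473417 198.62890273]
 [237.16793977 203.23590958]
 [237.2174234  203.80086962]]
```

View pics/fin.png

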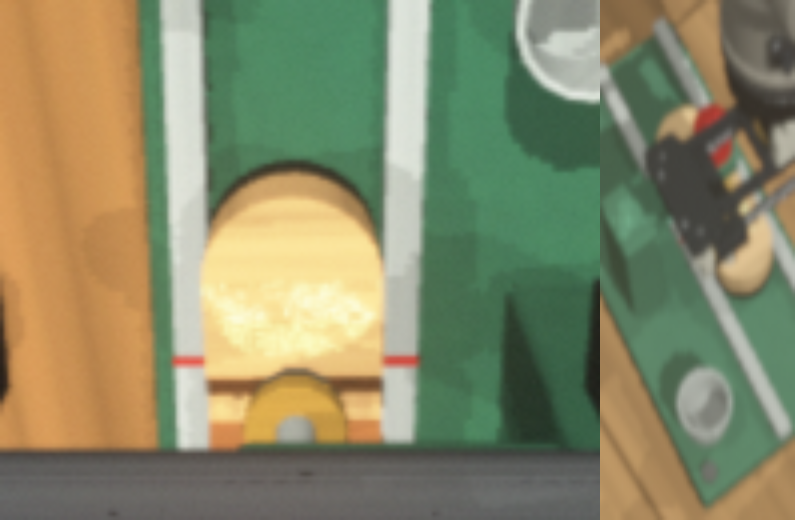

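The picture shows the brass disc now down over the groove, whose +y edge is at crop row 380, just under the red line at row 360. The scene view of the knob is half hidden by the gripper, so I move away and measure.

```bash
python3 - <<'E'
from h import *
s=observe()
for r in(378,382):
    print("edge y vs red",[round(((ray("wrist",s,[[180+225/4-.4,160+r/4-.4]],.054)[0]-M)@Y-(ray("wrist",s,[[180+190/4-.4,160+360/4-.4]],.03)[0]-M)@Y)*1e3,1)])
E
python3 -m crank '[{"fingers":1,"tx":-0.3,"ty":0,"tz":-0.8,"roll":0},{"fingers":1,"tx":-0.6,"ty":0,"tz":-1.6,"roll":0},{"fingers":1,"tx":-1,"ty":0,"tz":-2.4,"roll":0},{"fingers":1,"tx":-1.4,"ty":0,"tz":-3.2,"roll":0},{"fingers":1,"tx":-1.4,"ty":-1,"tz":-4,"roll":0},{"fingers":1,"tx":-1.4,"ty":-2,"tz":-4.8,"roll":0},{"fingers":1,"tx":-1.4,"ty":-3,"tz":-5.6,"roll":0},{"fingers":1,"tx":-1.4,"ty":-3,"tz":-5.6,"roll":0}]' 7
python3 - <<'E'
from h import *
s2,t,dt=snap("scene"); s,p,dp=snap("top")
C=M+.0017*X; K,D,T=cam("scene",s2); z=np.load("t.npz"); 
def mask(t):
    hs=cv2.cvtColor(t,cv2.COLOR_RGB2HSV).astype(int); m=((hs[...,0]<8)|(hs[...,0]>172))&(hs[...,1]>150); m[:180]=0;m[225:]=0;m[:,:222]=0;m[:,252:]=0; return m
for im in (z["p2"],t):
    ys,xs=np.nonzero(mask(im)); print("scene knob",xs.mean(),ys.mean(),len(xs),ys.min(),ys.max())
print("pred mid 0/27",proj("scene",s2,[C+[0,0,.168-k] for k in(0,.027)]).round(1))
for dd in (z["d"],dp): print("top depth knob",np.median(dd[147:152,246:251]))
e=np.abs(p.astype(int)-z["p"].astype(int)).max(2)>60
for n,(x,y) in dict(glue=(374,100),hammer=(395,180),awl=(108,193),spare=(119,119),tin=(210,119)).items(): print(n,"changed px",e[y-15:y+15,x-15:x+15].sum())
save(t,"fin2.png",(165,170,300,300),4)
E
```

```text
edge y vs red [np.float64(7.1)]
edge y vs red [np.float64(5.6)]
time: 29.4
tool_pos: [0.4519, 0.3519, 0.2908]
tool_rot: [-2.479, 1.57, 2.123]
contact_force: [-0.0, -0.6, -0.1]
opening: 0.0919
scene knob 236.9620253164557 198.20886075949366 158 191 205
scene knob 237.45222929936307 203.01273885350318 157 196 210
pred mid 0/27 [[236.8 198.6]
 [237.2 203.8]]
top depth knob 1.2165748
top depth knob 1.2425116
glue changed px 0
hammer changed px 0
awl changed px 73
spare changed px 6
tin changed px 0
```

View pics/fin2.png

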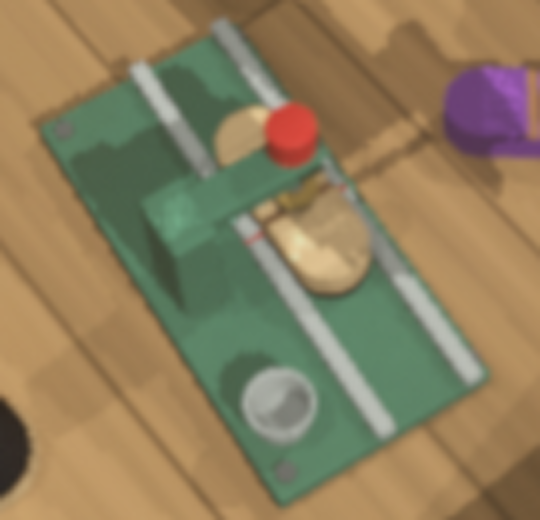

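The knob is down about 26 mm by depth, the sole's middle is at about −7.6 mm (limit ±12) and it lies flat. Nothing touches it. The changed pixels at the awl and spare lie where the arm's shadow falls, and the arm never went near either.

```bash
python3 -c "
from cell import *
print(hand_in())"
```

```text
the job is handed in; nothing more can be done
None
```

The pin stands in the hole with the plunger down on its end stop, and the job is handed in at about 29.5 s of the 72 s. I tapped the sole three times, all from its +y end (+20 → +9.4 → −1.3 → about −7 mm). The first pin probe landed at about 12.6 mm of travel, 6 mm off the hole. The second passed through with only about 1 N and went down to the stop.

**Last checks:**
- **Plunger:** the knob is about 26 mm lower by top-camera depth, and the tool height says about 26.6 mm. The scene picture's knob shift suggests slightly less, about 25 mm, still above the 24 mm limit.
- **Sole:** the camera puts its middle at about −7.6 mm from the red line and the tap reading at −7, against a limit of ±12 mm. It looks flat in its channel.
- **Forces:** the readings I saw at the end of each move peaked at 7.5 N when the pin landed, about 5 N while tapping the sole, and 10.6 N on the end stop. I could not read the force within a move.
- **Other things on the bench:** the glue, hammer and tin show no change. A few pixels changed near the awl (73) and the spare (6). I put that down to the arm's shadow, because the arm never went near either, but I did not check it further.

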